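# Load the balance with its check weight and start the lock screw

### The job

The bench balance is being readied for a move: set the largest of the three steel check weights upright and gently on the middle of the balance's round sprung pan, and let go of it. Then start the lock screw beside the pan: turn its knurled knob backward (counter-clockwise seen from above) until the thread drops in, then one full turn forward (clockwise), taking fresh grips as needed. Finish while holding: keep the knob gripped and still, screw started but no further in, and leave the other things on the bench where they are.

Things in the scene. Friction and masses are not known exactly. Their poses are not given: they have to be found in the camera images.
- weight_large: The largest of three steel check weights of the same form: a cylinder 40 mm in diameter up to 41 mm height, then a waist 17 mm in diameter and a grip button 23 mm in diameter on top; 62 mm tall in all, about 500 g. It stands upright on the bench. Origin: centre of its underside; z up.
- weight_medium: Middle check weight, a bystander: same form, 29 mm in diameter, 46 mm tall, 200 g. Origin: centre of its underside.
- weight_small: Smallest check weight, a bystander: same form, 23 mm in diameter, 36 mm tall, 100 g. Origin: centre of its underside.
- balance: White bench balance, fixed to the bench: housing 200 mm (x) by 320 mm (y), its flat top 60 mm above the bench. Origin: centre of its underside. Its own x points away from the display side; the pan's axis is at y = -75 mm and the lock screw's axis at y = +85 mm in its frame. Nothing on its top stands higher than 5 mm within 90 mm of the screw, except the screw.
- pan_centre (a point): Centre of the upper face of the balance's round flat steel pan, 120 mm in diameter, 4 mm thick, marked with a ring 62 mm in diameter; 84 mm above the bench when empty. This point moves down with the pan.
- pan_down (a joint): How far the sprung pan is pressed down, m: about 0.001 empty, about 0.006 under the large weight (spring 900 N/m), 0.018 at its stop.
- lock_knob: The lock screw: a round knurled steel knob 32 mm in diameter and 26 mm tall on a 16 mm threaded stem that stands upright from the balance's top and cannot be lifted out. Origin: on its axis, 51 mm below the knob's underside; its x turns with it (a short white line on the knob's top points along it).
- knob_grip (a point): On the screw's axis, 14 mm above the knob's underside and 12 mm below its top: the height to grip. At the start 110 mm above the bench (50 mm above the housing's top); it sinks with the screw. Gripped from above it can be turned by friction of the pads on the round; the opened fingers can turn back round it without lifting.
- screw_turn (a joint): Turn of the lock screw, rad; grows forward (clockwise from above), shrinks backward; varies at the start; friction (0.04 N m) holds it where it is left. At first its thread rides on the crest of the nut's thread, where forward only jams after a short way; 0.4 to 1.6 rad backward (it varies) brings it to the mouth of the thread, about 0.6 rad wide, beyond which is a stop.
- screw_depth (a joint): How far the lock screw has sunk, m: under 0.001 at the start. Over the mouth it drops about 9 mm (to 0.009-0.010) by its weight and a light spring (4 N in all), but only once the grip lets it slide: loosen the fingers to feel it. From the drop on it is a right-hand screw, sinking 10 mm for a full turn forward; hard end at 0.0245.
- beaker: Small glass beaker, a bystander, 52 mm in diameter, 62 mm tall. Origin: centre of its underside.
- microplate: Clear 96-well plate, a bystander, 86 by 128 mm, 14 mm tall. Origin: centre of its underside.
- bottle: Amber reagent bottle, a bystander, 54 mm in diameter, 130 mm tall. Origin: centre of its underside.
There are look-alikes about, which are no part of the job. Leave any brown or red look-alike of the weight_large alone.

How it is judged (in metres and radians):
On the way, in this order (a step that is already met when the one before it is completed fails the run):
1. the large check weight stands on the middle of the pan (within 10 mm), pan pressed down by it, let go (horizontal distance between weight_large and pan_centre below 0.01 m and angle between weight_large's own z axis and vertical below 0.08 rad and value of joint pan_down above 0.003 m and contact force between the fingers and weight_large below 0.1 N), for 0.3 s.
2. the lock screw, turned backward, has dropped into the mouth of its thread (sunk 8 to 11.5 mm) (value of joint screw_depth between 0.008 and 0.0115 m), for 0.1 s.
At the end, for the whole second after the job is handed in: The fingers grip the knob (over 1 N), still (under 0.2 rad/s), the screw sunk 16.5 to 22.5 mm: one turn, give or take a quarter, past the drop. The large weight stands upright, at rest, untouched, within 10 mm of the pan's centre, the pan pressed down over 3 mm (all of step 1 and linear speed of weight_large below 0.02 m/s and value of joint screw_depth between 0.0165 and 0.0225 m and contact force between the fingers and lock_knob above 1 N and velocity of joint screw_turn between -0.2 and 0.2 rad/s); the arm keeps its last pose, push and grip.
It fails at once if the pan is slammed down to its stop (over 16 mm) (value of joint pan_down above 0.016 m).
It fails at once if the screw is driven home (sunk over 23.5 mm) (value of joint screw_depth above 0.0235 m).
It fails at once if another thing on the bench is pushed over 25 mm away (distance of any of weight_medium, weight_small, beaker, microplate, bottle from where it was at the start of the episode above 0.025 m).
It also fails if it takes over 72 s, if anything falls off the work surface, if the arm or the gripper's body presses on something with over 40 N, if the wrist force passes 120 N, or if a joint passes its speed limit or range.

### The arm

A 6-joint arm with a two-finger parallel gripper is mounted at the origin on the work surface. World frame = base frame: x ahead of the robot, y to its left, z up, the work surface at z = 0. Lengths are in mm, angles in rad, forces in N, time in s.
With the tool pointing down it reaches from about 350 to 950 mm from the base axis. Payload 17.4 kg.
Tool frame: the origin (TCP) lies at the very end of the fingers, on their centre line; the grasp point (between the pads) lies 19 mm behind it; z points along the fingers, y is the line along which they close (so a half turn about z gives the same grasp; the last joint's range is limited). The gripper opens to 93 mm and grips with 3 to 60 N. Pads are 15 mm wide; open, the fingers measure 128 mm over their backs; the gripper's body (75 mm by 188 mm) begins 65 mm behind the grasp point.
Start: joints at [-0.038, 0.116, 1.442, -0, 1.584, -0.038], TCP at [675.005, -0.009, 218.646] pointing down, gripper open.
Joint ranges: [-2.83, 2.83], [-0.83, 2.19], [0.07, 2.5], [-1.14, 4.28], [0.01, 3], [-2.97, 2.97]. Speed limits (rad/s): [1.89, 1.89, 2.22, 3.14, 3.14, 3.14].

### API

Orientations are given as a unit quaternion [x, y, z, w].
In Python, from workcell import robot, cams gives the robot as it stands.
- The arm moves only by the tool drive_tool, never from a script. Its argument "motion" is a list of rows, each a list of 3 entries, a list of its own where there are three numbers: the finger opening in m, from 0 to 0.093, then the shift along the world's x, y, z in m, then the turn, a rotation vector about the world's x, y, z in degrees. In form: [[jaw, [x, y, z], [ax, ay, az]], ...]. A call has exactly 10 rows; each row shifts and turns the commanded pose from where the row before left it; what a row does not reach is not made up. A row lasts 1/12 s, in which the tool goes at most 41.7 mm and 7.16 degrees, less where a joint would pass 70% of its speed; a pose out of reach is approached as far as the arm can. A call with a gripper value outside its range is refused whole. The fingers move at their own pace and stop on an object; "squeeze" is the grip in N (left out, the last holds). Time passes only in rows, so rows that do not move let the fingers close, or fill a call up. It gives the time, the measured TCP pose, the force, the opening and the grip force at its end, in the units of the state.
- robot.get_obs(): the state, without advancing time (a new reading comes with each control period).
- cams.get_image(name): name is "scene" or "side" or "wrist"; returns the picture (420x560x3 uint8, red, green, blue); there is no depth.
- cams.get_calibration(name): a dict with "fx", "fy", "cx", "cy" (pixels), "eye" and "attitude" of the camera in the world; the wrist camera has in their place "hand_eye" (4x4, takes a point from camera to tool coordinates, whose origin is the TCP and whose axes are the flange's). Camera axes: x right, y down, z forward; pixel columns grow to the right and rows downward; lengths in mm; the calibration is good to about 2 mm. A picture is of the moment at which its call begins: read the wrist's pose just before it. get_calibration takes no time and is no camera call.
- robot.finish_job(): hands the job in; it is judged then, once.
The state is a dict: "t": time; "joint_pos": joint angles; "qvel": joint speeds; "tau": joint torques, N m; "eef_pos": TCP position; "tcp_rot": TCP orientation; "ft_force": force on the tool from outside, world axes, zero at the start; "moment": the same for the moment, N m; "gripper_width": finger opening in mm; "gripper_force": force on a finger pad.
Only numpy, scipy, OpenCV 4.12 (cv2) and the standard library are available. Lean on these libraries where they do the work, as an engineer would, in place of code of your own. Each camera call takes 0.05 s, during which the arm holds its last target. There are 200 camera calls.

## Working session

There is one attempt and no reset: what is moved stays moved. The work goes in short steps, Python scripts to look and compute and a tool call to move; the robot and the scene stay as the last step left them, time stands still between calls to the robot, and variables do not carry over. Pictures are saved under pics/ and viewed, at most 10 in all, crops included, and the job is handed in when it is done.

Besides the shell and the picture viewer there is one more tool, called as a command line: name --argument value ..., lists and objects as JSON in quotes. drive_tool: Moves the arm, as the interface text tells. Its arguments: {"type":"object","properties":{"motion":{"type":"array"},"squeeze":{"type":"number"}},"required":["motion"]}

```bash
mkdir -p pics
cat > h.py <<'E'
import numpy as np, cv2
from workcell import robot, cams
from scipy.spatial.transform import Rotation as R
def cal(n,obs=None):
    c=cams.get_calibration(n)
    return c
def snap(n):
    o=robot.get_obs(); im=cams.get_image(n); return o,im
E
python3 - <<'E'
from h import *
o=robot.get_obs();print(o)
for n in("scene","side","wrist"):
    print(n,cams.get_calibration(n))
    im=cams.get_image(n);cv2.imwrite(f"pics/{n}0.png",im[:,:,::-1])
E
```

```text
{'t': 0.0, 'joint_pos': array([-3.78410840e-02,  1.16485367e-01,  1.44224238e+00, -3.09854175e-05,
        1.58398656e+00, -3.78300920e-02]), 'qvel': array([ 0.00069093,  0.00105585,  0.00160918, -0.00027632, -0.00040167,
        0.00071245]), 'tau': array([-2.39607485e-03, -7.21266031e+01, -6.22611737e+01,  7.77577632e-02,
        2.38535833e-02, -2.17692599e-05]), 'eef_pos': array([ 6.74806976e+02, -3.87292239e-02,  2.17919806e+02]), 'tcp_rot': array([ 7.07110695e-01,  7.07102645e-01, -3.92639340e-04, -4.00748007e-04]), 'ft_force': array([ 0.84140189, -0.3222225 , -0.47245354]), 'moment': array([ 0.01432796, -0.00466106,  0.01140202]), 'gripper_force': 0.0, 'gripper_width': 92.9229657503651}
scene {'fx': 516.3809317510218, 'fy': 516.3809317510218, 'cx': 283.192661606264, 'cy': 208.55453060339178, 'eye': array([1478.23530468,   84.7034943 , 1111.70444743]), 'attitude': array([ 0.64613918,  0.67571804, -0.25122037, -0.25059454])}
side {'fx': 500.26504356116106, 'fy': 500.26504356116106, 'cx': 273.2150318370827, 'cy': 203.43235745438525, 'eye': array([ 466.09135441, -661.2792207 ,  963.9202429 ]), 'attitude': array([ 0.93418136, -0.08748869,  0.02382502, -0.34508445])}
wrist {'fx': 369.6071498402447, 'fy': 369.6071498402447, 'cx': 288.05289997917373, 'cy': 213.6675491931754, 'hand_eye': array([[ 1.00467194e-03, -9.58608201e-01, -2.84726724e-01,
         7.89478457e+01],
       [ 9.99998915e-01,  6.56380584e-04,  1.31866456e-03,
        -9.71556713e-01],
       [-1.07719357e-03, -2.84727740e-01,  9.58607821e-01,
        -1.64843372e+02],
       [ 0.00000000e+00,  0.00000000e+00,  0.00000000e+00,
         1.00000000e+00]])}
```

View pics/scene0.png

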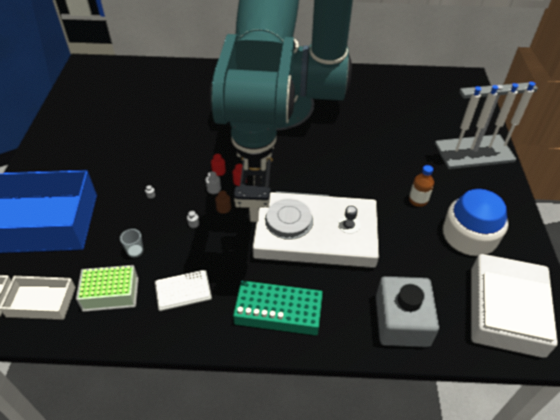

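View pics/side0.png

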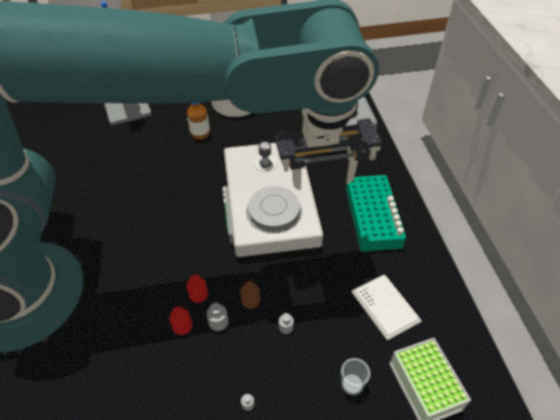

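The scene view shows the grey large weight at (213,183), reds at (219,163) and (239,175), brown at (223,202), the pan at (290,216) and the knob at (351,213). In the side view the weight is at (217,318), pan at (273,207) and knob at (265,150).

```bash
cat >> h.py <<'E'
def ray(n,uv,obs=None):
    c=cams.get_calibration(n)
    d=np.array([(uv[0]-c['cx'])/c['fx'],(uv[1]-c['cy'])/c['fy'],1.])
    if n=='wrist':
        r=R.from_quat(obs['tcp_rot']); H=c['hand_eye']
        return obs['eef_pos']+r.apply(H[:3,3]), r.apply(H[:3,:3]@d)
    return np.array(c['eye']), R.from_quat(c['attitude']).apply(d)
def onz(n,uv,z,obs=None):
    e,d=ray(n,uv,obs); return e+d*(z-e[2])/d[2]
def tri(*rs):
    A=np.zeros((3,3));b=np.zeros(3);
    for e,d in rs:
        d=d/np.linalg.norm(d);P=np.eye(3)-np.outer(d,d);A+=P;b+=P@e
    x=np.linalg.solve(A,b)
    return x,[np.linalg.norm(np.cross(x-e,d/np.linalg.norm(d))) for e,d in rs]
E
python3 - <<'E'
from h import *
for nm,s,d in(("weight",(213,176),(217,309)),("pan",(290,216),(274,207)),("knob",(351,210),(265,146)),("redA",(219,157),(181,313)),("redB",(239,168),(197,281)),("brown",(223,195),(250,288)),("med",(193,213),(287,316))):
    print(nm,tri(ray("scene",s),ray("side",d)))
    print(onz("scene",s,60),onz("side",d,60))
a=cv2.imread("pics/scene0.png");b=cv2.imread("pics/side0.png");w=cv2.imread("pics/wrist0.png")
z=lambda im,x,y,ww,h:cv2.resize(im[y:y+h,x:x+ww],(400,300),interpolation=cv2.INTER_CUBIC)
top=np.hstack([z(a,180,145,80,60),z(b,170,265,100,75)])
bot=np.hstack([z(a,255,185,136,102),z(b,215,130,120,90)])
cv2.imwrite("pics/crop.png",np.vstack([top,bot]))
E
```

```text
weight (array([ 427.19677283, -147.0462585 ,   53.14332206]), [np.float64(2.7613203795755092), np.float64(2.761320379575563)])
[ 431.28590163 -143.86467765   60.        ] [ 429.11017142 -153.49028594   60.        ]
pan (array([587.05613908,  79.9799747 ,  74.42993885]), [np.float64(3.0749055168589057), np.float64(3.074905516858684)])
[571.61619265  82.01037492  60.        ] [590.56329623  88.65190719  60.        ]
knob (array([595.66875621, 237.36333606, 119.70120208]), [np.float64(0.9295973496756051), np.float64(0.9295973496756014)])
[541.52023794 247.24711432  60.        ] [605.27901628 299.6908407   60.        ]
redA (array([ 352.79974984, -140.81502523,   56.06754053]), [np.float64(6.033440341639568), np.float64(6.033440341639481)])
[ 350.65934679 -136.41614323   60.        ] [ 357.00075716 -148.76532734   60.        ]
redB (array([392.84896074, -74.74902665,  55.79503273]), [np.float64(2.694428519068952), np.float64(2.694428519068893)])
[394.34046976 -72.49463201  60.        ] [394.79635134 -80.09964767  60.        ]
brown (array([ 500.24895554, -110.0705854 ,   52.27023246]), [np.float64(3.400494695181709), np.float64(3.4004946951819286)])
[ 504.17620304 -106.49916605   60.        ] [ 501.84740463 -117.95910417   60.        ]
med (array([ 564.53809219, -184.98880681,   45.41581383]), [np.float64(3.0862034540207026), np.float64(3.0862034540206227)])
[ 574.41032886 -179.28162694   60.        ] [ 564.65579547 -195.30793814   60.        ]
```

View pics/crop.png

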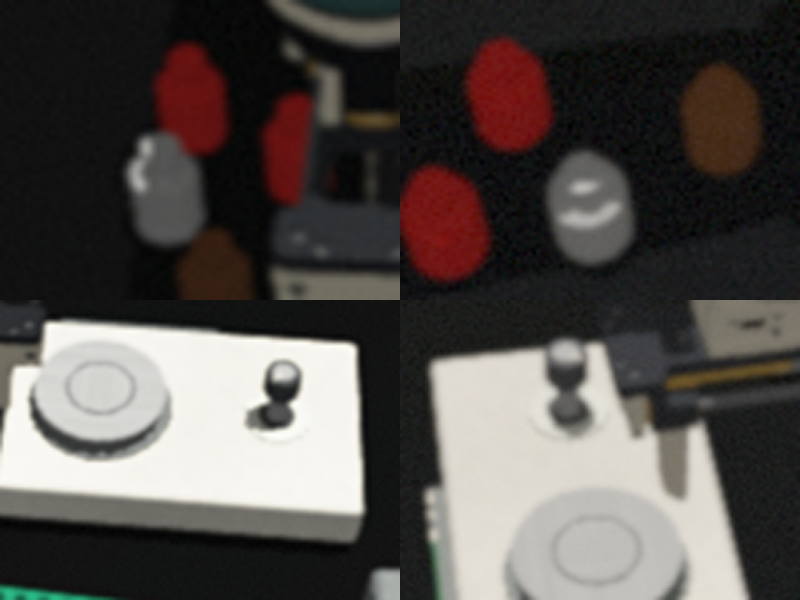

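drive_tool --motion '[[0.07, [-0.024, -0.014, 0], [0, 0, 7]], [0.07, [-0.024, -0.014, 0], [0, 0, 7]], [0.07, [-0.024, -0.014, 0], [0, 0, 7]], [0.07, [-0.024, -0.014, 0], [0, 0, 7]], [0.07, [-0.024, -0.014, 0], [0, 0, 7]], [0.07, [-0.024, -0.014, 0], [0, 0, 7]], [0.07, [-0.024, -0.014, 0], [0, 0, 7]], [0.07, [-0.024, -0.014, 0], [0, 0, 7]], [0.07, [-0.024, -0.014, 0], [0, 0, 7]], [0.07, [0, 0, 0], [0, 0, 7]]]'

```text
t: 0.98
eef_pos: [456.3, -127.5, 219.0]
tcp_rot: [0.171, 0.985, -0.0, 0.0]
ft_force: [0.3, 0.3, 0.2]
gripper_width: 70.1
gripper_force: 0.0
```

Run:
```python
from h import *
o,im=snap("wrist");print(o['t'],o['eef_pos'],o['tcp_rot'],o['joint_pos'])
cv2.imwrite("pics/w1.png",im[:,:,::-1]);np.save("w1.npy",np.r_[o['eef_pos'],o['tcp_rot']])
# project-free clue: grey weight
```

```text
0.9833 [ 456.25650667 -127.5497966   218.96078199] [ 1.71481238e-01  9.85187285e-01 -4.04801215e-04  1.83928521e-04] [-3.25974582e-01 -3.33861353e-01  1.85514418e+00 -7.44664277e-04
  1.61982239e+00 -1.55214158e+00]
```

View pics/w1.png

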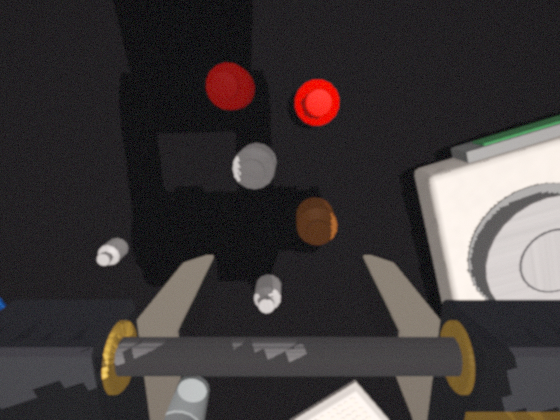

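The wrist view shows the large weight at about (254,166), reds at (230,86) and (317,102), brown at (316,221) and the medium weight at (267,293).

drive_tool --motion '[[0.07, [-0.014, -0.011, -0.008], [0, 0, 0]], [0.07, [-0.014, -0.011, -0.008], [0, 0, 0]], [0.07, [0, 0, -0.01], [0, 0, 0]], [0.07, [0, 0, -0.013], [0, 0, 0]], [0.07, [0, 0, 0], [0, 0, 0]], [0.07, [0, 0, 0], [0, 0, 0]], [0.07, [0, 0, 0], [0, 0, 0]], [0.07, [0, 0, 0], [0, 0, 0]], [0.07, [0, 0, 0], [0, 0, 0]], [0.07, [0, 0, 0], [0, 0, 0]]]'

```text
t: 1.87
eef_pos: [431.3, -147.9, 180.0]
tcp_rot: [0.174, 0.985, -0.0, 0.0]
ft_force: [-0.9, -0.5, 0.0]
gripper_width: 70.2
gripper_force: 0.0
```

Run:
```python
from h import *
o,im=snap("wrist");print(o['t'],o['eef_pos'],o['tcp_rot'])
cv2.imwrite("pics/w2.png",im[:,:,::-1])
a=np.load("w1.npy");o1=dict(eef_pos=a[:3],tcp_rot=a[3:])
im1=cv2.imread("pics/w1.png")
def blobs(im,ob):
    hsv=cv2.cvtColor(im,cv2.COLOR_BGR2HSV)
    m=((hsv[...,1]<60)&(hsv[...,2]>75)).astype(np.uint8)
    m[250:]=0
    n,l,s,c=cv2.connectedComponentsWithStats(m)
    return [(s[i],c[i]) for i in range(1,n) if 300<s[i,4]<6000]
for im_,ob in((im1,o1),(im[:,:,::-1].copy(),o)):
    for s,c in blobs(im_,ob): print(s,c,onz("wrist",c,30,ob),onz("wrist",c,41,ob))
z=lambda im,x,y,w,h:cv2.resize(im[y:y+h,x:x+w],(400,400),interpolation=cv2.INTER_CUBIC)
i2=im[:,:,::-1]
cv2.imwrite("pics/c2.png",np.hstack([z(im1,214,126,80,80),z(i2,225,120,120,120)]))
```

```text
1.8667 [ 431.27002905 -147.91732151  180.0085274 ] [ 1.73568358e-01  9.84821800e-01 -2.94954898e-05  2.15023532e-04]
[ 231  143   46   47 1615] [254.04520124 165.82786378] [ 423.73073276 -151.37204841   30.        ] [ 422.38954805 -149.80515813   41.        ]
[ 258  164   50   55 2144] [282.39412313 191.34001866] [ 423.22400547 -150.83569913   30.        ] [ 420.86440081 -149.79836415   41.        ]
```

View pics/c2.png

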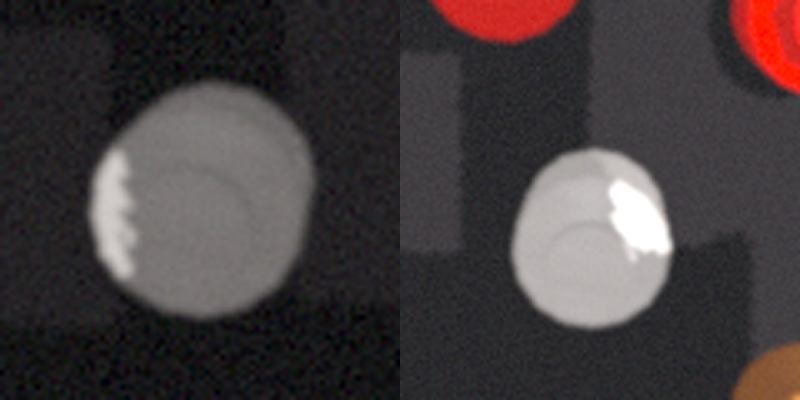

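Run:
```python
from h import *
a=np.load("w1.npy");o1=dict(eef_pos=a[:3],tcp_rot=a[3:])
o=dict(eef_pos=np.array([431.27,-147.92,180.01]),tcp_rot=np.array([.17357,.98482,0,.0002]))
r1=ray("wrist",(253,169),o1);r2=ray("wrist",(282,197.4),o)
for p,ob in(((253,169),o1),((282,197.4),o)):print(onz("wrist",p,62,ob))
print(tri(r1,r2),tri(r1,r2,ray("side",(217,309)),ray("scene",(213,174))))
# scene blobs centre at half height 31 for reference
print(onz("scene",(213,183),31),onz("side",(217,318),31), onz("side",(217,309),62),onz("scene",(212,174),62))
```

```text
[ 422.12718379 -148.68789863   62.        ]
[ 420.84742974 -149.79474301   62.        ]
(array([ 424.11820064, -151.07016182,   47.34879775]), [np.float64(0.2285017485919258), np.float64(0.2285017485919796)]) (array([ 423.82639535, -149.01310653,   56.68719741]), [np.float64(1.1123721506343995), np.float64(2.1800499119120875), np.float64(5.586175564762934), np.float64(4.6978466541825155)])
[ 431.16812737 -146.43054098   31.        ] [ 425.69578212 -157.74697478   31.        ] [ 429.19199541 -154.61381192   62.        ] [ 425.321202   -147.35314131   62.        ]
```

drive_tool --motion '[[0.07, [-0.009, -0.002, -0.02], [0, 0, 0]], [0.07, [0, 0, -0.03], [0, 0, 0]], [0.07, [0, 0, -0.03], [0, 0, 0]], [0.07, [0, 0, -0.03], [0, 0, 0]], [0.07, [0, 0, -0.02], [0, 0, 0]], [0.07, [0, 0, -0.015], [0, 0, 0]], [0.07, [0, 0, -0.012], [0, 0, 0]], [0.07, [0, 0, -0.01], [0, 0, 0]], [0.07, [0, 0, 0], [0, 0, 0]], [0.07, [0, 0, 0], [0, 0, 0]]]'

```text
t: 2.75
eef_pos: [422.1, -150.1, 12.9]
tcp_rot: [0.174, 0.985, 0.0, -0.0]
ft_force: [-0.1, 0.1, 0.0]
gripper_width: 69.9
gripper_force: 0.0
```

drive_tool --motion '[[0.03, [0, 0, 0], [0, 0, 0]], [0.03, [0, 0, 0], [0, 0, 0]], [0.03, [0, 0, 0], [0, 0, 0]], [0.03, [0, 0, 0], [0, 0, 0]], [0.03, [0, 0, 0], [0, 0, 0]], [0.03, [0, 0, 0], [0, 0, 0]], [0.03, [0, 0, 0.01], [0, 0, 0]], [0.03, [0, 0, 0.02], [0, 0, 0]], [0.03, [0, 0, 0.03], [0, 0, 0]], [0.03, [0, 0, 0.03], [0, 0, 0]]]' --squeeze 25

```text
t: 3.58
eef_pos: [421.2, -149.7, 103.4]
tcp_rot: [0.174, 0.985, 0.0, -0.001]
ft_force: [0.3, -0.5, -3.9]
gripper_width: 39.4
gripper_force: 25.0
```

drive_tool --motion '[[0.03, [0, 0, 0.03], [0, 0, 0]], [0.03, [0.01, 0.015, 0.03], [0, 0, 0]], [0.03, [0.015, 0.022, 0.02], [0, 0, 0]], [0.03, [0.02, 0.028, 0.01], [0, 0, 0]], [0.03, [0.02, 0.028, 0.01], [0, 0, 0]], [0.03, [0.02, 0.028, 0.01], [0, 0, 0]], [0.03, [0.02, 0.028, 0.01], [0, 0, 0]], [0.03, [0.02, 0.028, 0.01], [0, 0, 0]], [0.03, [0.02, 0.028, 0.01], [0, 0, 0]], [0.03, [0.02, 0.025, 0], [0, 0, 0]]]'

```text
t: 4.42
eef_pos: [587.9, 82.1, 245.0]
tcp_rot: [0.173, 0.985, 0.0, 0.001]
ft_force: [0.3, -1.1, -4.8]
gripper_width: 39.5
gripper_force: 25.0
```

drive_tool --motion '[[0.03, [0, 0, 0], [0, 0, 0]], [0.03, [0, 0, 0], [0, 0, 0]], [0.03, [0, 0, 0], [0, 0, 0]], [0.03, [0, 0, 0], [0, 0, 0]], [0.03, [0, 0, 0], [0, 0, 0]], [0.03, [0, 0, 0], [0, 0, 0]], [0.03, [0, 0, 0], [0, 0, 0]], [0.03, [0, 0, 0], [0, 0, 0]], [0.03, [0, 0, 0], [0, 0, 0]], [0.03, [0, 0, 0], [0, 0, 0]]]'

```text
t: 5.25
eef_pos: [587.0, 79.9, 242.7]
tcp_rot: [0.174, 0.985, 0.0, 0.0]
ft_force: [0.1, 0.7, -5.2]
gripper_width: 39.4
gripper_force: 25.0
```

Run:
```python
from h import *
o,im=snap("wrist");print(o['t'],o['eef_pos'],o['tcp_rot'],o['gripper_width'])
cv2.imwrite("pics/w3.png",im[:,:,::-1]);np.save("w3.npy",np.r_[o['eef_pos'],o['tcp_rot']])
```

```text
5.25 [586.96851238  79.89895301 242.72152442] [1.73692728e-01 9.84799895e-01 1.14752330e-05 5.30859161e-05] 39.387975319432066
```

View pics/w3.png

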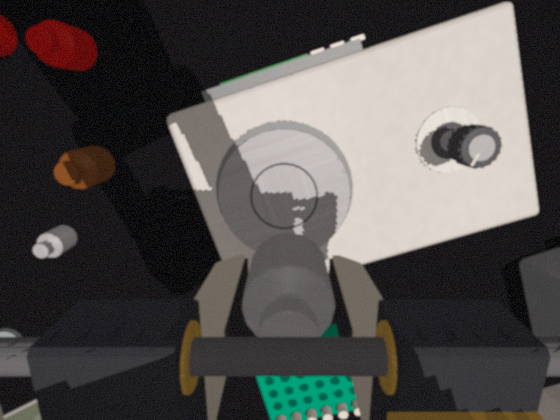

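The wrist view shows the pan ring centred at (284,196), radius about 33 px; the knob top with its white line is at (482,147), and the weight is held upright between the fingers.

Run:
```python
from h import *
a=np.load("w3.npy");o=dict(eef_pos=a[:3],tcp_rot=a[3:])
p=(284,196);k=(482,147)
print(onz("wrist",p,84,o),onz("scene",(290,215),84),onz("side",(273.5,206),84))
print(tri(ray("wrist",p,o),ray("scene",(290,215)),ray("side",(273.5,206))))
print(onz("wrist",k,122,o),tri(ray("wrist",k,o),ray("scene",(351,209.5)),ray("side",(265,145))))
for q in((251,196),(317,196),(284,163),(284,229)):print(onz("wrist",q,84,o)[:2])
```

```text
[585.27379867  76.05592738  84.        ] [588.83389451  81.96529607  84.        ] [586.6729836   71.92068188  84.        ]
(array([586.40564617,  78.09392303,  79.28775183]), [np.float64(2.4750607970049736), np.float64(4.057531565364835), np.float64(2.024843489255024)])
[592.07823595 235.32845061 122.        ] (array([594.44265034, 237.25922394, 120.93837954]), [np.float64(2.2756820518344067), np.float64(0.6763550483870383), np.float64(2.118829179397906)])
[575.13300477  48.11909091]
[595.41495935 103.99377426]
[557.29750577  86.30879061]
[614.75779189  65.25051613]
```

drive_tool --motion '[[0.03, [-0.001, -0.003, -0.015], [0, 0, 0]], [0.03, [0, 0, -0.025], [0, 0, 0]], [0.03, [0, 0, -0.025], [0, 0, 0]], [0.03, [0, 0, -0.025], [0, 0, 0]], [0.03, [0, 0, -0.02], [0, 0, 0]], [0.03, [0, 0, -0.015], [0, 0, 0]], [0.03, [0, 0, -0.01], [0, 0, 0]], [0.03, [0, 0, -0.005], [0, 0, 0]], [0.03, [0, 0, 0], [0, 0, 0]], [0.03, [0, 0, 0], [0, 0, 0]]]'

```text
t: 6.13
eef_pos: [586.2, 76.9, 103.1]
tcp_rot: [0.174, 0.985, 0.0, 0.0]
ft_force: [0.3, 0.6, -4.6]
gripper_width: 39.4
gripper_force: 25.0
```

drive_tool --motion '[[0.03, [0, 0, -0.002], [0, 0, 0]], [0.03, [0, 0, -0.002], [0, 0, 0]], [0.03, [0, 0, -0.002], [0, 0, 0]], [0.03, [0, 0, -0.002], [0, 0, 0]], [0.03, [0, 0, -0.001], [0, 0, 0]], [0.03, [0, 0, -0.001], [0, 0, 0]], [0.03, [0, 0, 0], [0, 0, 0]], [0.03, [0, 0, 0], [0, 0, 0]], [0.03, [0, 0, 0], [0, 0, 0]], [0.03, [0, 0, 0], [0, 0, 0]]]'

```text
t: 6.97
eef_pos: [586.2, 77.0, 92.9]
tcp_rot: [0.174, 0.985, 0.0, 0.0]
ft_force: [1.1, -0.3, -1.1]
gripper_width: 39.5
gripper_force: 25.0
```

drive_tool --motion '[[0.03, [0, 0, -0.001], [0, 0, 0]], [0.03, [0, 0, 0], [0, 0, 0]], [0.043, [0, 0, 0], [0, 0, 0]], [0.05, [0, 0, 0], [0, 0, 0]], [0.065, [0, 0, 0], [0, 0, 0]], [0.07, [0, 0, 0], [0, 0, 0]], [0.07, [0, 0, 0], [0, 0, 0]], [0.07, [0, 0, 0], [0, 0, 0]], [0.07, [0, 0, 0], [0, 0, 0]], [0.07, [0, 0, 0], [0, 0, 0]]]'

```text
t: 7.8
eef_pos: [586.0, 77.0, 91.6]
tcp_rot: [0.174, 0.985, -0.0, -0.0]
ft_force: [-0.4, 0.6, -0.1]
gripper_width: 70.0
gripper_force: 0.0
```

drive_tool --motion '[[0.07, [0, 0, 0.01], [0, 0, 0]], [0.07, [0, 0, 0.02], [0, 0, 0]], [0.07, [0, 0, 0.03], [0, 0, 0]], [0.07, [0, 0, 0.03], [0, 0, 0]], [0.07, [0, 0, 0.03], [0, 0, 0]], [0.07, [0, 0, 0.03], [0, 0, 0]], [0.07, [0, 0, 0], [0, 0, 0]], [0.07, [0, 0, 0], [0, 0, 0]], [0.07, [0, 0, 0], [0, 0, 0]], [0.07, [0, 0, 0], [0, 0, 0]]]'

```text
t: 8.63
eef_pos: [585.6, 77.0, 240.6]
tcp_rot: [0.174, 0.985, -0.0, -0.001]
ft_force: [-0.1, -0.1, -0.3]
gripper_width: 70.0
gripper_force: 0.0
```

Run:
```python
from h import *
o,im=snap("wrist");print(o['t'],o['eef_pos'],o['tcp_rot'],o['joint_pos'])
cv2.imwrite("pics/w4.png",im[:,:,::-1]);np.save("w4.npy",np.r_[o['eef_pos'],o['tcp_rot']])
```

```text
8.6333 [585.63113073  76.96374949 240.5771691 ] [ 1.73648139e-01  9.84807438e-01 -1.94002906e-04 -7.72058042e-04] [ 8.74734504e-02 -7.13138250e-02  1.59676404e+00  2.52191197e-05
  1.61773436e+00 -1.13425583e+00]
```

View pics/w4.png

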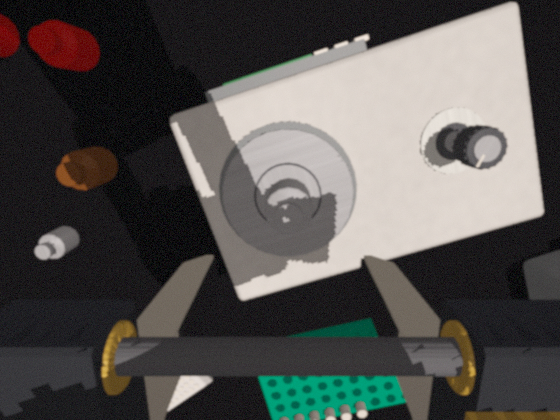

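The weight stands inside the ring (centre (288,195)) with its own crescent of reflection concentric; the knob top is at (487,148). I move above the knob, then check both.

drive_tool --motion '[[0.06, [0.001, 0.02, 0], [0, 0, -7]], [0.06, [0.001, 0.02, 0], [0, 0, -7]], [0.06, [0.001, 0.02, 0], [0, 0, -7]], [0.06, [0.001, 0.02, -0.01], [0, 0, -7]], [0.06, [0.001, 0.02, -0.01], [0, 0, -7]], [0.06, [0.001, 0.02, -0.01], [0, 0, -7]], [0.06, [0.001, 0.02, -0.01], [0, 0, -6]], [0.06, [0.001, 0.019, -0.01], [0, 0, 0]], [0.06, [0, 0, 0], [0, 0, 0]], [0.06, [0, 0, 0], [0, 0, 0]]]'

```text
t: 9.52
eef_pos: [593.4, 236.4, 190.1]
tcp_rot: [0.558, 0.83, -0.001, -0.001]
ft_force: [0.4, -0.1, -0.0]
gripper_width: 60.0
gripper_force: 0.0
```

Run:
```python
from h import *
o,im=snap("wrist");print(o['t'],o['eef_pos'],o['tcp_rot'],o['joint_pos'])
_,sc=snap("scene");_,sd=snap("side")
cv2.imwrite("pics/w5.png",im[:,:,::-1]);np.save("w5.npy",np.r_[o['eef_pos'],o['tcp_rot']])
w4=cv2.imread("pics/w4.png")
z=lambda im,x,y,w,h:cv2.convertScaleAbs(cv2.resize(im[y:y+h,x:x+w],(400,300),interpolation=cv2.INTER_CUBIC),alpha=1.2)
cv2.imwrite("pics/c5.png",np.vstack([np.hstack([z(w4,228,145,120,90),z(sc[:,:,::-1],245,165,100,75)]),np.hstack([z(sd[:,:,::-1],230,150,100,75),cv2.resize(im[:,:,::-1],(400,300))])]))
```

```text
9.5167 [593.42239848 236.37135146 190.12802681] [ 5.58435379e-01  8.29547014e-01 -1.07104571e-03 -7.29816898e-04] [ 3.39175263e-01  4.82565236e-02  1.55952471e+00 -1.06270021e-04
  1.53640136e+00 -4.66191669e-02]
```

View pics/c5.png

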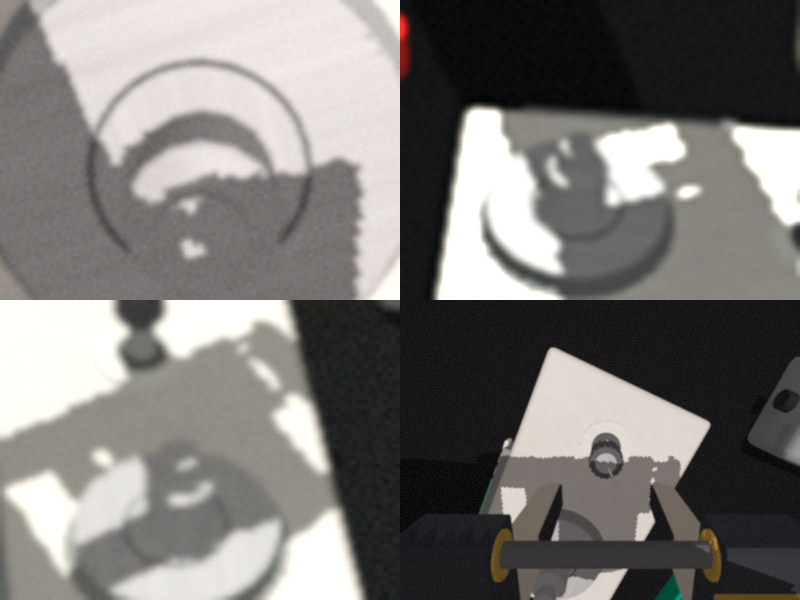

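All views show the weight upright inside the ring, about 3 mm off centre at most. The knob top in the new wrist view is at about (288,217).

Run:
```python
from h import *
L=lambda f:(lambda a:dict(eef_pos=a[:3],tcp_rot=a[3:]))(np.load(f))
o4,o5=L("w4.npy"),L("w5.npy")
im=cv2.imread("pics/w5.png")
g=cv2.medianBlur(cv2.cvtColor(im,cv2.COLOR_BGR2GRAY),3)[180:260,240:340]
print(cv2.HoughCircles(g,cv2.HOUGH_GRADIENT,1.2,10,param1=80,param2=12,minRadius=14,maxRadius=40))
k=(288,218)
print(onz("wrist",k,122,o5),onz("wrist",(487,148),122,o4),tri(ray("wrist",k,o5),ray("wrist",(487,148),o4)))
e,d=ray("wrist",k,o5); print("px/mm",369.6/((e[2]-122)/-(d[2])))
print(onz("scene",(423,172),130),onz("side",(197,98),130))
cv2.imwrite("pics/c6.png",cv2.resize(im[170:270,220:360],(784,560),interpolation=cv2.INTER_CUBIC))
```

```text
[[[48.600002 48.600002 14.48    ]
  [48.600002 24.6      19.4     ]
  [48.600002 37.800003 22.52    ]
  [55.800003 57.000004 26.48    ]
  [37.800003 39.       22.64    ]
  [61.800003 34.2      19.4     ]
  [43.800003 59.4      26.      ]
  [12.6      27.000002 15.56    ]
  [58.2      45.       15.2     ]
  [83.4      23.400002 16.04    ]
  [27.000002  7.8      14.42    ]]]
[589.87069338 242.54986503 122.        ] [592.52333291 234.51378993 122.        ] (array([593.08251818, 239.22535272, 112.48018054]), [np.float64(2.157204903337523), np.float64(2.1572049033374614)])
px/mm 1.5152947304086963
[455.07228581 439.5491642  130.        ] [447.35525711 446.08012996 130.        ]
```

View pics/c6.png

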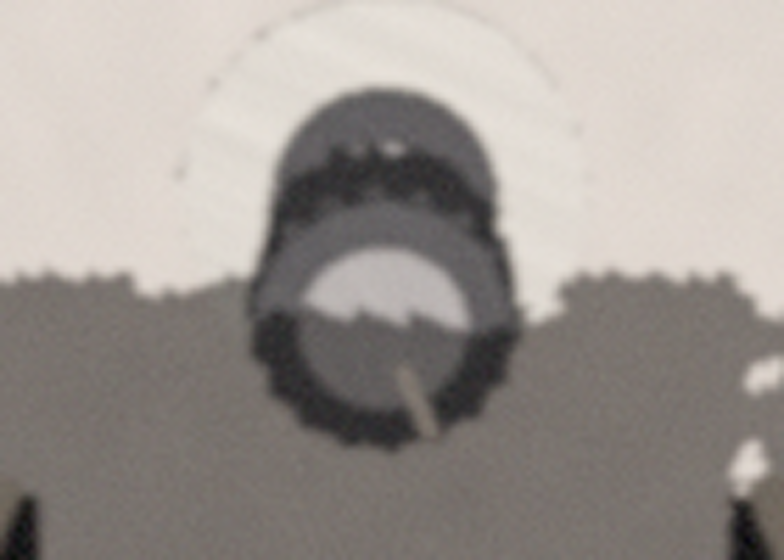

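drive_tool --motion '[[0.06, [0, 0, -0.015], [0, 0, 0]], [0.06, [0, 0, -0.02], [0, 0, 0]], [0.06, [0, 0, -0.02], [0, 0, 0]], [0.06, [0, 0, -0.02], [0, 0, 0]], [0.06, [0, 0, -0.015], [0, 0, 0]], [0.06, [0, 0, -0.009], [0, 0, 0]], [0.06, [0, 0, 0], [0, 0, 0]], [0.025, [0, 0, 0], [0, 0, 0]], [0.025, [0, 0, 0], [0, 0, 0]], [0.025, [0, 0, 0], [0, 0, 0]]]' --squeeze 20

```text
t: 10.5
eef_pos: [594.6, 236.2, 94.0]
tcp_rot: [0.559, 0.829, 0.001, 0.001]
ft_force: [-0.4, 0.9, 0.9]
gripper_width: 44.4
gripper_force: 0.0
```

drive_tool --motion '[[0.025, [0, 0, 0], [0, 0, 0]], [0.025, [0, 0, 0], [0, 0, 0]], [0.025, [0, 0, 0], [0, 0, 0]], [0.025, [0, 0, 0], [0, 0, 0]], [0.025, [0, 0, 0], [0, 0, 0]], [0.025, [0, 0, 0], [0, 0, 0]], [0.025, [0, 0, 0], [0, 0, 0]], [0.025, [0, 0, 0], [0, 0, 0]], [0.025, [0, 0, 0], [0, 0, 0]], [0.025, [0, 0, 0], [0, 0, 0]]]'

```text
t: 11.33
eef_pos: [593.5, 235.8, 93.1]
tcp_rot: [0.559, 0.829, -0.0, -0.0]
ft_force: [-8.0, -2.6, 4.7]
gripper_width: 31.7
gripper_force: 20.0
```

Run:
```python
from h import *
o,im=snap("wrist");print(o['t'],o['eef_pos'],o['ft_force'],o['moment'],o['gripper_width'],o['joint_pos'][5])
cv2.imwrite("pics/k0.png",im[:,:,::-1])
```

```text
11.3333 [593.53117131 235.82942841  93.14192578] [-7.99465522 -2.60505361  4.72655323] [-0.47664803  1.09743242 -0.03883492] 31.678995311358115 -0.04572133738097791
```

View pics/k0.png

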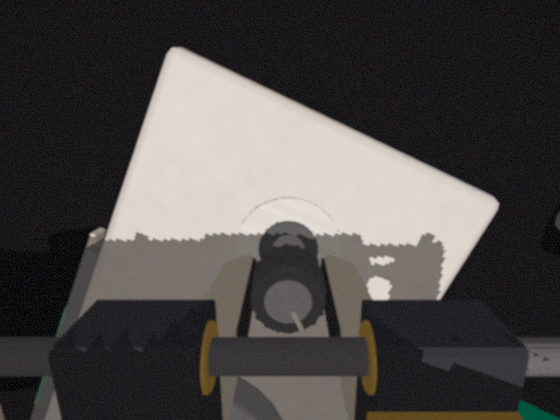

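The pads hold the knob: its top is at (289,299) with the white line at (298,321). The picture budget is spent, so I follow the drop by numbers.

drive_tool --motion '[[0.025, [-0.001, 0, -0.001], [0, 0, 7]], [0.025, [0, 0, -0.001], [0, 0, 7]], [0.025, [0, 0, 0], [0, 0, 7]], [0.025, [0, 0, 0], [0, 0, 0]], [0.025, [0, 0, 0], [0, 0, 0]], [0.038, [0, 0, 0], [0, 0, 0]], [0.038, [0, 0, 0], [0, 0, 0]], [0.038, [0, 0, 0], [0, 0, 0]], [0.038, [0, 0, 0], [0, 0, 0]], [0.038, [0, 0, 0], [0, 0, 0]]]'

```text
t: 12.22
eef_pos: [592.9, 236.0, 90.5]
tcp_rot: [0.399, 0.917, -0.0, -0.0]
ft_force: [0.7, -0.3, -0.6]
gripper_width: 38.1
gripper_force: 0.0
```

```bash
cat >> h.py <<'E'
def knob(im,show=True):
    """upright rows of the knob's lighter top disc, from the grey column between the fingers"""
    g=cv2.GaussianBlur(cv2.cvtColor(np.ascontiguousarray(im),cv2.COLOR_RGB2GRAY),(3,3),0)
    p=g[220:340,280:286].mean(1)
    print("rows220+",' '.join(f"{v:.0f}" for v in p[::3]))
    c=cv2.HoughCircles(g[240:340,235:345],cv2.HOUGH_GRADIENT,1,60,param1=60,param2=8,minRadius=18,maxRadius=28)
    print("disc",None if c is None else c[0]+[235,240,0])
    b=(g>g[285:305,280:296].mean()+35)[260:340,255:325]; y,x=np.nonzero(b)
    print("bright",len(x),x.mean()+255 if len(x) else 0,y.mean()+260 if len(x) else 0)
def look():
    o,im=snap("wrist");print(o['t'],o['eef_pos'].round(1),o['ft_force'].round(1),o['moment'].round(2),o['gripper_width'],o['joint_pos'][5]);knob(im);cv2.imwrite(f"pics/t{o['t']:.2f}.png",im[:,:,::-1])
E
python3 - <<'E'
from h import *
knob(cv2.imread("pics/k0.png")[:,:,::-1]); look()
E
```

```text
rows220+ 197 100 96 97 84 67 91 92 78 48 43 42 43 41 41 45 48 49 46 48 66 94 95 95 96 95 94 94 94 94 94 95 94 93 80 48 46 62 110 75
disc [[291.5        301.5         20.39999962]]
bright 0 0 0
12.2167 [592.9 236.   90.5] [ 0.7 -0.3 -0.6] [ 0.08 -0.05  0.03] 38.09889261011357 -0.41169504559419406
rows220+ 214 172 91 82 56 46 67 88 89 80 50 42 40 41 40 41 42 42 47 46 45 47 83 92 93 92 91 90 90 91 90 91 92 91 90 88 61 46 45 44
disc [[288.5        311.5         27.39999962]
 [290.5        251.5         27.39999962]]
bright 0 0 0
```

drive_tool --motion '[[0.025, [0, 0, 0], [0, 0, 0]], [0.025, [0, 0, 0], [0, 0, 0]], [0.025, [0, 0, 0], [0, 0, 0]], [0.025, [0, 0, 0], [0, 0, 7]], [0.025, [0, 0, 0], [0, 0, 7]], [0.025, [0, 0, 0], [0, 0, 7]], [0.025, [0, 0, 0], [0, 0, 0]], [0.038, [0, 0, 0], [0, 0, 0]], [0.038, [0, 0, 0], [0, 0, 0]], [0.038, [0, 0, 0], [0, 0, 0]]]'

```text
t: 13.1
eef_pos: [593.0, 236.0, 90.7]
tcp_rot: [0.226, 0.974, -0.0, 0.0]
ft_force: [-0.6, 0.2, -0.2]
gripper_width: 37.8
gripper_force: 0.0
```

```bash
sed -i 's/mean()+35)/mean()+15)/' h.py
python3 - <<'E'
from h import *
knob(cv2.imread("pics/t12.22.png")[:,:,::-1]); look()
E
```

```text
rows220+ 214 172 91 82 56 46 67 88 89 80 50 42 40 41 40 41 42 42 47 46 45 47 83 92 93 92 91 90 90 91 90 91 92 91 90 88 61 46 45 44
disc [[288.5        311.5         27.39999962]
 [290.5        251.5         27.39999962]]
bright 352 296.5568181818182 317.69602272727275
13.1 [593.  236.   90.7] [-0.6  0.2 -0.2] [ 0.05 -0.08 -0.01] 37.818321493219436 -0.7751342245139242
rows220+ 203 120 44 44 44 44 70 86 88 72 45 39 38 40 38 40 42 43 46 44 46 50 84 89 90 91 90 90 89 89 89 88 90 90 89 86 55 44 44 45
disc [[287.5        308.5         24.89999962]]
bright 439 300.1640091116173 320.2892938496583
```

drive_tool --motion '[[0.025, [0, 0, 0], [0, 0, 0]], [0.025, [0, 0, 0], [0, 0, 0]], [0.025, [0, 0, 0], [0, 0, 0]], [0.025, [0, 0, 0], [0, 0, 7]], [0.025, [0, 0, 0], [0, 0, 7]], [0.025, [0, 0, 0], [0, 0, 7]], [0.025, [0, 0, 0], [0, 0, 0]], [0.038, [0, 0, 0], [0, 0, 0]], [0.038, [0, 0, 0], [0, 0, 0]], [0.038, [0, 0, 0], [0, 0, 0]]]'

```text
t: 13.98
eef_pos: [593.1, 236.1, 90.9]
tcp_rot: [0.045, 0.999, 0.0, 0.0]
ft_force: [-0.8, -0.5, 0.5]
gripper_width: 37.7
gripper_force: 0.0
```

```bash
cat >> h.py <<'E'
def line(im,c=(288.5,306),r=27):
    """angle (deg, in the picture, clockwise from right) of the white line on the dark rim round the disc"""
    g=cv2.cvtColor(np.ascontiguousarray(im),cv2.COLOR_RGB2GRAY).astype(np.float32)
    a=np.radians(np.arange(0,180,5))
    p=np.mean([cv2.remap(g,(c[0]+q*np.cos(a)).astype(np.float32)[None],(c[1]+q*np.sin(a)).astype(np.float32)[None],1)[0] for q in(r-1,r,r+1)],0)
    i=p[6:31].argmax()+6;print("line",i*5,p[i].round(),np.median(p).round())
E
python3 - <<'E'
from h import *
line(cv2.imread("pics/k0.png")[:,:,::-1],(288.5,301));
for f in("12.22","13.10"):line(cv2.imread(f"pics/t{f}.png")[:,:,::-1])
look()
import glob;f=sorted(glob.glob("pics/t*.png"))[-1];line(cv2.imread(f)[:,:,::-1])
E
```

```text
line 65 121.0 48.0
line 65 118.0 46.0
line 65 117.0 45.0
13.9833 [593.1 236.1  90.9] [-0.8 -0.5  0.5] [ 0.1  -0.07 -0.03] 37.68039474247959 -1.1415390609908678
rows220+ 114 77 44 45 46 45 48 52 42 40 41 40 42 43 46 46 45 46 71 92 93 92 92 92 91 92 91 91 91 91 92 86 50 46 50 102 125 206 210 133
disc [[287.5        295.5         22.89999962]]
bright 1353 292.7487065779749 325.1633407243163
line 60 213.0 182.0
```

The white line stayed put in the hand (no slip), and the disc moved up 12 px and shrank: the screw dropped about 9 mm. I now turn the open fingers back and lower them for a fresh grip.

drive_tool --motion '[[0.046, [0, 0, 0], [0, 0, 0]], [0.046, [0, 0, -0.001], [0, 0, 7]], [0.046, [0, 0, -0.001], [0, 0, 7]], [0.046, [0, 0, -0.001], [0, 0, 7]], [0.046, [0, 0, -0.001], [0, 0, 7]], [0.046, [0, 0, -0.001], [0, 0, 7]], [0.046, [0, 0, -0.001], [0, 0, 7]], [0.046, [0, 0, -0.001], [0, 0, 7]], [0.046, [0, 0, -0.001], [0, 0, 7]], [0.046, [0, 0, -0.001], [0, 0, 7]]]'

```text
t: 14.87
eef_pos: [593.0, 236.0, 81.7]
tcp_rot: [-0.487, 0.873, 0.0, 0.0]
ft_force: [-0.4, 0.2, 1.2]
gripper_width: 45.9
gripper_force: 0.0
```

drive_tool --motion '[[0.046, [0, 0, 0], [0, 0, 7]], [0.046, [0, 0, 0], [0, 0, 7]], [0.046, [0, 0, 0], [0, 0, 7]], [0.046, [0, 0, 0], [0, 0, 7]], [0.046, [0, 0, 0], [0, 0, 7]], [0.046, [0, 0, 0], [0, 0, 0]], [0.025, [0, 0, 0], [0, 0, 0]], [0.025, [0, 0, 0], [0, 0, 0]], [0.025, [0, 0, 0], [0, 0, 0]], [0.025, [0, 0, 0], [0, 0, 0]]]'

```text
t: 15.7
eef_pos: [593.3, 236.0, 81.7]
tcp_rot: [0.725, -0.689, 0.0, -0.0]
ft_force: [3.8, 0.0, -1.2]
gripper_width: 32.0
gripper_force: 20.0
```

Run:
```python
from h import *
look()
```

```text
15.7 [593.3 236.   81.7] [ 3.8  0.  -1.2] [ 0.26 -0.54 -0.02] 32.0038308942503 -2.852956694918977
rows220+ 121 122 109 52 49 49 50 49 60 54 43 43 44 43 44 46 46 50 50 50 52 82 98 96 96 97 97 96 97 99 97 96 95 96 95 76 49 48 113 128
disc [[288.5        304.5         23.20000076]]
bright 710 288.9323943661972 328.5422535211268
```

drive_tool --motion '[[0.025, [0, 0, -0.0002], [0, 0, -7]], [0.025, [0, 0, -0.0002], [0, 0, -7]], [0.025, [0, 0, -0.0002], [0, 0, -7]], [0.025, [0, 0, -0.0002], [0, 0, -7]], [0.025, [0, 0, -0.0002], [0, 0, -7]], [0.025, [0, 0, -0.0002], [0, 0, -7]], [0.025, [0, 0, -0.0002], [0, 0, -7]], [0.025, [0, 0, -0.0002], [0, 0, -7]], [0.025, [0, 0, -0.0002], [0, 0, -7]], [0.025, [0, 0, -0.0002], [0, 0, -7]]]'

```text
t: 16.58
eef_pos: [593.6, 235.9, 79.8]
tcp_rot: [-0.196, 0.981, -0.0, 0.001]
ft_force: [6.8, -1.6, -0.5]
gripper_width: 31.4
gripper_force: 20.0
```

drive_tool --motion '[[0.025, [0, 0, -0.0002], [0, 0, -7]], [0.025, [0, 0, -0.0002], [0, 0, -7]], [0.025, [0, 0, -0.0002], [0, 0, -7]], [0.025, [0, 0, -0.0002], [0, 0, -7]], [0.025, [0, 0, -0.0002], [0, 0, -7]], [0.025, [0, 0, -0.0002], [0, 0, -7]], [0.025, [0, 0, -0.0002], [0, 0, -7]], [0.025, [0, 0, -0.0002], [0, 0, -7]], [0.025, [0, 0, -0.0002], [0, 0, -7]], [0.025, [0, 0, -0.0002], [0, 0, -7]]]'

```text
t: 17.42
eef_pos: [593.6, 235.6, 77.9]
tcp_rot: [0.402, 0.916, 0.0, 0.001]
ft_force: [5.3, -2.6, -0.2]
gripper_width: 31.3
gripper_force: 20.0
```

Run:
```python
from h import *
look()
```

```text
17.4167 [593.6 235.6  77.9] [ 5.3 -2.6 -0.2] [-0.32 -1.03  0.05] 31.291544639392896 -0.40454611538460034
rows220+ 213 214 214 174 78 52 44 44 48 50 40 39 40 39 40 41 42 48 46 46 47 72 91 90 89 91 91 90 90 92 91 90 88 89 89 75 46 44 58 67
disc [[290.5        304.5         21.60000038]]
bright 375 288.2746666666667 325.93600000000004
```

drive_tool --motion '[[0.025, [0, 0, -0.0002], [0, 0, -7]], [0.025, [0, 0, -0.0002], [0, 0, -7]], [0.025, [0, 0, -0.0002], [0, 0, -7]], [0.025, [0, 0, -0.0002], [0, 0, -7]], [0.025, [0, 0, -0.0002], [0, 0, -7]], [0.025, [0, 0, -0.0002], [0, 0, -7]], [0.025, [0, 0, -0.0002], [0, 0, -7]], [0.025, [0, 0, -0.0002], [0, 0, -7]], [0.025, [0, 0, -0.0002], [0, 0, -7]], [0.025, [0, 0, -0.0002], [0, 0, -7]]]'

```text
t: 18.3
eef_pos: [593.3, 235.6, 75.8]
tcp_rot: [0.855, 0.519, 0.0, 0.0]
ft_force: [1.8, -3.6, 1.1]
gripper_width: 31.8
gripper_force: 20.0
```

drive_tool --motion '[[0.025, [0, 0, -0.0002], [0, 0, -7]], [0.025, [0, 0, -0.0002], [0, 0, -7]], [0.025, [0, 0, -0.0002], [0, 0, -7]], [0.025, [0, 0, -0.0002], [0, 0, -7]], [0.025, [0, 0, -0.0002], [0, 0, -7]], [0.025, [0, 0, -0.0002], [0, 0, -7]], [0.025, [0, 0, -0.0002], [0, 0, -7]], [0.025, [0, 0, -0.0002], [0, 0, -7]], [0.025, [0, 0, -0.0002], [0, 0, -7]], [0.025, [0, 0, -0.0002], [0, 0, -7]]]'

```text
t: 19.13
eef_pos: [593.1, 235.8, 73.8]
tcp_rot: [0.998, -0.065, 0.0, 0.0]
ft_force: [0.7, -1.7, 1.1]
gripper_width: 31.7
gripper_force: 20.0
```

drive_tool --motion '[[0.025, [0, 0, -0.0002], [0, 0, -7]], [0.025, [0, 0, -0.0002], [0, 0, -7]], [0.025, [0, 0, -0.0002], [0, 0, -7]], [0.025, [0, 0, -0.0002], [0, 0, -7]], [0.025, [0, 0, -0.0002], [0, 0, -7]], [0.025, [0, 0, -0.0002], [0, 0, -7]], [0.025, [0, 0, 0], [0, 0, 0]], [0.025, [0, 0, 0], [0, 0, 0]], [0.025, [0, 0, 0], [0, 0, 0]], [0.025, [0, 0, 0], [0, 0, 0]]]'

```text
t: 19.97
eef_pos: [593.2, 236.0, 72.6]
tcp_rot: [0.911, -0.413, 0.0, -0.0]
ft_force: [4.5, 0.1, 2.5]
gripper_width: 31.4
gripper_force: 20.0
```

Run:
```python
from h import *
look()
for n in("scene","side"):
    _,im=snap(n);a=cv2.imread(f"pics/{n}0.png");b=im[:,:,::-1]
    hsv=cv2.cvtColor(np.ascontiguousarray(b),cv2.COLOR_BGR2HSV)
    cv2.imwrite(f"pics/{n}9.png",b)
```

```text
19.9667 [593.2 236.   72.6] [4.5 0.1 2.5] [-0.14 -0.45  0.07] 31.435603001869012 2.7619502832818523
rows220+ 123 124 124 124 100 49 49 47 47 44 42 42 44 42 43 45 46 50 49 50 51 84 96 96 95 97 96 96 97 97 96 95 95 95 96 73 48 47 117 128
disc [[290.5        303.5         21.60000038]]
bright 715 288.7412587412587 328.55664335664335
```

```bash
python3 -c "
from h import *
print(robot.get_obs()['gripper_force'],robot.finish_job())"
```

```text
the job is handed in; nothing more can be done
19.999723434448242 None
```

I handed the job in at about 20 s of the 72 s allowed; no verdict came back. The large weight stands upright inside the pan's ring, let go. After about 63° backward the screw dropped in, then I turned it about 322° forward (depth about 18 mm by my estimate), and the knob is still gripped at 20 N.

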